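Clear a copper blank and check its edges

TASK

Clear the copper blank by hanging every mug that stands on it by its handle on a hook of the stand. Then check the long edges: lay the straightedge on the bench flush against the blank's far long edge, about centred on it, and let go of it for a moment, then lay it the same way flush against the near long edge and leave it there. Also leave the try square with its stock flush against the blank's right-hand end (as the robot sees it), about centred on that end, with the blade lying across the blank; leave the hammer, bowl and stake where they are.

Things in the scene. Friction and masses are not known exactly. Their poses are not given: they have to be found in the camera images.
- blank_mid (a point): Copper blank: a flat rectangular copper plate fixed to the bench, 150 (x, short way) x 280 (y, long way) x 12 mm thick. This point is the centre of its top face, 12 mm above the bench. Its far long edge is at local x = +75 mm, its near long edge (towards the robot) at local x = -75 mm, its right-hand end at local y = -140 mm. It does not move.
- hook0 (a point): The right-hand (seen from the robot) of three steel hooks on the fixed mug stand, 140 mm apart along local y. Point on the axis of its level bar (8 mm thick), 190 mm above the bench. The bar runs 40 mm to local -x (towards the robot), where its end turns up 14 mm (top at 208 mm, the stand's highest), and 40 mm to +x to its 10 mm thick upright. Below: wooden base, 20 mm high.
- hook1 (a point): The middle (seen from the robot) of three steel hooks on the fixed mug stand, 140 mm apart along local y. Point on the axis of its level bar (8 mm thick), 190 mm above the bench. The bar runs 40 mm to local -x (towards the robot), where its end turns up 14 mm (top at 208 mm, the stand's highest), and 40 mm to +x to its 10 mm thick upright. Below: wooden base, 20 mm high.
- hook2 (a point): The left-hand (seen from the robot) of three steel hooks on the fixed mug stand, 140 mm apart along local y. Point on the axis of its level bar (8 mm thick), 190 mm above the bench. The bar runs 40 mm to local -x (towards the robot), where its end turns up 14 mm (top at 208 mm, the stand's highest), and 40 mm to +x to its 10 mm thick upright. Below: wooden base, 20 mm high.
- mug0_mid (a point): A copper mug (up to three alike; some may be absent), a straight round cup 62 mm outside diameter, 80 mm high, wall 3 mm, 0.2 kg, standing upright on the blank at the start. This point is on its axis, half-way up (40 mm). Its local z is up through the mouth and its handle points along local x. Let go on a hook, it swings down and comes to rest tilted, within a few seconds.
- mug0_loop (a point): Centre of the opening of mug 0's handle, 48 mm from the mug axis along local x and 42 mm above its underside. The handle is an 8 mm round bar in the mug's local x-z plane; the opening is about 33 mm wide (x, 31 to 64 mm from the axis) and 40 mm high (z, 22 to 62 mm above the underside).
- mug1_mid (a point): A copper mug (up to three alike; some may be absent), a straight round cup 62 mm outside diameter, 80 mm high, wall 3 mm, 0.2 kg, standing upright on the blank at the start. This point is on its axis, half-way up (40 mm). Its local z is up through the mouth and its handle points along local x. Let go on a hook, it swings down and comes to rest tilted, within a few seconds.
- mug1_loop (a point): Centre of the opening of mug 1's handle, 48 mm from the mug axis along local x and 42 mm above its underside. The handle is an 8 mm round bar in the mug's local x-z plane; the opening is about 33 mm wide (x, 31 to 64 mm from the axis) and 40 mm high (z, 22 to 62 mm above the underside).
- mug2_mid (a point): A copper mug (up to three alike; some may be absent), a straight round cup 62 mm outside diameter, 80 mm high, wall 3 mm, 0.2 kg, standing upright on the blank at the start. This point is on its axis, half-way up (40 mm). Its local z is up through the mouth and its handle points along local x. Let go on a hook, it swings down and comes to rest tilted, within a few seconds.
- mug2_loop (a point): Centre of the opening of mug 2's handle, 48 mm from the mug axis along local x and 42 mm above its underside. The handle is an 8 mm round bar in the mug's local x-z plane; the opening is about 33 mm wide (x, 31 to 64 mm from the axis) and 40 mm high (z, 22 to 62 mm above the underside).
- straightedge_mid (a point): Straightedge: a flat steel bar 220 (local x) x 35 (y) x 12 mm (z) with a wooden grip on top, 80 (x) x 22 (y) mm, from 12 to 44 mm above its underside. This point is its centre, 22 mm above the underside. Both long faces (local y = +-17.5 mm) are true edges. 0.5 kg; it lies on the bench.
- square_mid (a point): Try square: wooden stock 110 (local x) x 30 (y) x 38 mm (z) lying on the bench, with a steel blade. This point is the stock's centre, 19 mm above its underside. Working face: local y = +15 mm; from it the blade (30 mm wide, 4 mm thick) stands out 130 mm along +y, centred at local x = +38 mm, its underside 13.5 mm above the stock's, so it passes just over the blank. 0.45 kg.
- square_tip (a point): Free end of the square's blade, at local (38, 145) mm from the stock centre, 3.5 mm below it.
- mug0: The same mug 0; origin at the centre of its underside, axes as for its mid point.
- mug1: The same mug 1; origin at the centre of its underside, axes as for its mid point.
- mug2: The same mug 2; origin at the centre of its underside, axes as for its mid point.
- straightedge: The same straightedge; origin at the centre of its underside.
- square: The same try square; origin at the centre of the stock's underside.
- hammer: Bystander: a hammer lying on the bench beyond the blank, to be left alone.
- bowl: Bystander: a copper bowl 100 mm across, 50 mm high, beyond the blank, to be left alone.
- stake: Bystander: a small mushroom-shaped iron stake, 84 mm across, 100 mm high, beyond the blank to the right, to be left alone.

How it is judged (in metres and radians):
On the way, in this order (a step that is already met when the one before it is completed fails the run):
1. every mug present hangs by its handle on a hook, let go (((x of mug0_loop in the frame of hook0 between -0.045 and 0.045 m and y of mug0_loop in the frame of hook0 between -0.032 and 0.032 m and z of mug0_loop in the frame of hook0 between -0.045 and 0 m and angle between the y axis of mug0_loop and the x axis of hook0, either way round below 0.6 rad) or (x of mug0_loop in the frame of hook1 between -0.045 and 0.045 m and y of mug0_loop in the frame of hook1 between -0.032 and 0.032 m and z of mug0_loop in the frame of hook1 between -0.045 and 0 m and angle between the y axis of mug0_loop and the x axis of hook1, either way round below 0.6 rad) or (x of mug0_loop in the frame of hook2 between -0.045 and 0.045 m and y of mug0_loop in the frame of hook2 between -0.032 and 0.032 m and z of mug0_loop in the frame of hook2 between -0.045 and 0 m and angle between the y axis of mug0_loop and the x axis of hook2, either way round below 0.6 rad)) and contact force between the fingers and mug0 below 0.1 N and ((x of mug1_loop in the frame of hook0 between -0.045 and 0.045 m and y of mug1_loop in the frame of hook0 between -0.032 and 0.032 m and z of mug1_loop in the frame of hook0 between -0.045 and 0 m and angle between the y axis of mug1_loop and the x axis of hook0, either way round below 0.6 rad) or (x of mug1_loop in the frame of hook1 between -0.045 and 0.045 m and y of mug1_loop in the frame of hook1 between -0.032 and 0.032 m and z of mug1_loop in the frame of hook1 between -0.045 and 0 m and angle between the y axis of mug1_loop and the x axis of hook1, either way round below 0.6 rad) or (x of mug1_loop in the frame of hook2 between -0.045 and 0.045 m and y of mug1_loop in the frame of hook2 between -0.032 and 0.032 m and z of mug1_loop in the frame of hook2 between -0.045 and 0 m and angle between the y axis of mug1_loop and the x axis of hook2, either way round below 0.6 rad)) and contact force between the fingers and mug1 below 0.1 N and ((x of mug2_loop in the frame of hook0 between -0.045 and 0.045 m and y of mug2_loop in the frame of hook0 between -0.032 and 0.032 m and z of mug2_loop in the frame of hook0 between -0.045 and 0 m and angle between the y axis of mug2_loop and the x axis of hook0, either way round below 0.6 rad) or (x of mug2_loop in the frame of hook1 between -0.045 and 0.045 m and y of mug2_loop in the frame of hook1 between -0.032 and 0.032 m and z of mug2_loop in the frame of hook1 between -0.045 and 0 m and angle between the y axis of mug2_loop and the x axis of hook1, either way round below 0.6 rad) or (x of mug2_loop in the frame of hook2 between -0.045 and 0.045 m and y of mug2_loop in the frame of hook2 between -0.032 and 0.032 m and z of mug2_loop in the frame of hook2 between -0.045 and 0 m and angle between the y axis of mug2_loop and the x axis of hook2, either way round below 0.6 rad)) and contact force between the fingers and mug2 below 0.1 N), for 0.3 s.
2. the straightedge lies flush against the far long edge, let go (x of straightedge_mid in the frame of blank_mid between 0.0905 and 0.095 m and y of straightedge_mid in the frame of blank_mid between -0.03 and 0.03 m and z of straightedge_mid in the frame of blank_mid between 0.005 and 0.015 m and angle between the x axis of straightedge_mid and the y axis of blank_mid, either way round below 0.02 rad and contact force between the fingers and straightedge below 0.1 N and linear speed of straightedge below 0.02 m/s), for 0.3 s.
3. the straightedge lies flush against the near long edge, let go (x of straightedge_mid in the frame of blank_mid between -0.095 and -0.0905 m and y of straightedge_mid in the frame of blank_mid between -0.03 and 0.03 m and z of straightedge_mid in the frame of blank_mid between 0.005 and 0.015 m and angle between the x axis of straightedge_mid and the y axis of blank_mid, either way round below 0.02 rad and contact force between the fingers and straightedge below 0.1 N and linear speed of straightedge below 0.02 m/s), for 0.3 s.
At the end, for the whole second after the job is handed in: Each mug hangs at rest on a hook; straightedge against the near edge (gap to 2.5 mm, 0.02 rad, within 30 mm of its middle); square's stock against the right-hand end (gap to 2.5 mm, 0.025 rad, within 25 mm of its middle), blade over the blank; all let go and still (all of step 1 and all of step 3 and linear speed of each of mug0, mug1, mug2 below 0.08 m/s and y of square_mid in the frame of blank_mid between -0.1575 and -0.153 m and x of square_mid in the frame of blank_mid between -0.025 and 0.025 m and z of square_mid in the frame of blank_mid between 0.003 and 0.012 m and angle between the y axis of square_mid and the y axis of blank_mid, either way round below 0.025 rad and y of square_tip in the frame of blank_mid above -0.05 m and contact force between the fingers and square below 0.1 N and linear speed of square below 0.02 m/s); the robot touches nothing.
It fails at once if the hammer is moved (distance of hammer from where it was at the start of the episode above 0.03 m).
It fails at once if the bowl is moved (distance of bowl from where it was at the start of the episode above 0.03 m).
It fails at once if the stake is moved (distance of stake from where it was at the start of the episode above 0.03 m).
Of mug0, mug1, mug2 only 2 to 3 are there at a start; the rules pass over those that are not, and their reading is None.
At some moment in a run one of straightedge, square may be knocked a few centimetres aside while the robot is not near it.
It also fails if it takes over 210 s, if anything falls off the work surface, if the arm or the gripper's body presses on something with over 40 N, if the wrist force passes 120 N, or if a joint passes its speed limit or range.

ROBOT

A 7-joint arm with a two-finger parallel gripper is mounted at the origin on the work surface. World frame = base frame: x ahead of the robot, y to its left, z up, the work surface at z = 0. Lengths are in mm, angles in rad, forces in N, time in s.
With the tool pointing down it reaches from about 400 to 900 mm from the base axis. Payload 5.5 kg.
Tool frame: the origin (TCP) lies on the centre line of the jaws, within the pads' length; the fingertips stand 14 mm ahead of it and the grasp point (between the pads) lies 5 mm behind it; y points along the fingers, z is the direction in which the jaws open and shut, and the axes are right-handed (so a half turn about y gives the same grasp; the last joint's range is limited). The gripper opens to 92 mm and grips with 3 to 60 N. Pads are 19 mm wide; open, the fingers measure 130 mm over their backs; the gripper's body (75 mm by 190 mm) begins 47 mm behind the grasp point.
Start: joints at [-1.03, 0.501, -0.427, 1.55, 0.221, 1.138, -0.21], TCP at [178.218, 625.09, 240.729] pointing down, gripper open.
Joint ranges: [-2.88, 2.88], [-0.31, 2.03], [-1.54, 1.56], [0.2, 2.42], [-1.41, 4.55], [0.19, 2.02], [-2.57, 2.57]. Speed limits (rad/s): [2.57, 2.57, 3.14, 3.14, 3.14, 3.14, 3.14].

INTERFACE

Orientations are given as a 3x3 rotation matrix whose columns are the frame's x, y, z axes.
In Python, from bench import move_ptp, move_straight, move_joints, command_gripper, hold, ik, sense, snapshot, MotionError, job_done, outline_of gives the robot as it stands. The module is installed in compiled form; this text tells all that it offers. Calls block until the motion is done:
- move_ptp(position, orientation): joint-space move of the TCP to a pose.
- move_straight(position, rotation=None, vel=150, force_limit=None): straight line of the TCP; rotation=None keeps the orientation; vel is the mean speed in mm/s. With force_limit (N) it stops when the force on the tool has changed by that much, and returns True; else False.
- move_joints(angles): joint-space move.
- command_gripper(opening): finger opening in mm; the grip force is fixed at half the most; returns when the fingers have stopped.
- hold(seconds).
- ik(position, orientation): joint angles nearest the present ones, or None.
- sense(): the state.
- snapshot(name): name is "scene" or "top"; returns a dict with "pixels" (480x640x3 uint8, blue, green, red), "z_map" (480x640 float32, mm along the optical axis (not along the pixel's ray), 0 where there is no reading), "fx", "fy", "cx", "cy" (pixels), "k1" (the pictures are not rectified: a ray, as slopes to the right and down, at radius r is drawn at 1 + k1 r^2 times it, then the intrinsics apply), "extrinsics" (4x4, takes a point from world to camera coordinates). Camera axes: x right, y down, z forward; pixel columns grow to the right and rows downward; lengths in mm; the calibration is good to about 2 mm. A picture is of the moment at which its call begins.
A pose or a line that the arm cannot do raises MotionError and nothing moves.
- job_done(): hands the job in, once; it reports no verdict.
Trained networks look in the newest picture that a camera, given by its name, has taken for a name from the list of things; names that differ only in an ending like _2 or _b are one class to them, and where a whole thing is asked for, a point or a joint stands for the part that bears it (a point fixed in the world has none). Each returns a list of dicts, best first, with "confidence" (0 to 1); they miss things now and then, are a little off and sometimes report something else, mostly with a low value. They report only what shows in the picture. A call takes as long as a camera call.
- outline_of(thing, camera): "region" (480x640 bool, what is visible of it) and "box" ([left, top, width, height] in pixels, round what is visible of it).
The state is a dict: "time": time; "q": joint angles; "joint_velocities": joint speeds; "effort": joint torques, N m; "ee_pos": TCP position; "tool_rot": TCP orientation; "ft_force": force on the tool from outside, world axes, zero at the start; "ft_torque": the same for the moment, N m; "finger_gap": finger opening in mm.
Only numpy, scipy, OpenCV 4.12 (cv2) and the standard library are available. Lean on these libraries where they do the work, as an engineer would, in place of code of your own. Each camera call takes 0.05 s, during which the arm holds its last target.

## Working session

There is one attempt and no reset: what is moved stays moved. The work goes in short steps, each a Python script; the robot and the scene stay as the last script left them, time stands still between calls to the robot, and variables do not carry over. Pictures are saved under pics/ and viewed, and the job is handed in when it is done.

```bash
ls; mkdir -p pics
python3 - <<'E'
from bench import *
import cv2
s=sense(); print(s)
for n in ["scene","top"]:
    p=snapshot(n); cv2.imwrite(f"pics/{n}0.png",p["pixels"]); print(n,p["fx"],p["fy"],p["cx"],p["cy"],p["k1"]); print(p["extrinsics"])
E
```

```text
pics
{'time': 0.0, 'q': array([-1.029849  ,  0.50187483, -0.42678771,  1.5514245 ,  0.22081542,
        1.138329  , -0.21030817]), 'joint_velocities': array([ 0.00088763,  0.00030963,  0.00093933, -0.00132101,  0.00127488,
       -0.00079098, -0.00075451]), 'effort': array([ 1.27206636e-04, -5.66583180e+01, -5.81605107e+00, -2.79105270e+01,
       -6.88375882e-02,  3.11995042e-02,  1.85329145e-04]), 'ee_pos': array([178.09060723, 624.42680711, 239.67173013]), 'tool_rot': array([[ 9.61687870e-01, -5.93813533e-04,  2.74146107e-01],
       [-2.74146745e-01, -1.88364720e-03,  9.61686027e-01],
       [-5.46676311e-05, -9.99998050e-01, -1.97427271e-03]]), 'ft_force': array([0.06519267, 0.1075571 , 0.03116177]), 'ft_torque': array([-0.03708032, -0.01282908,  0.00572589]), 'finger_gap': 92.03479718364967}
scene 512.8597153975064 512.8597153975064 324.16620416818705 241.9685835989902 -0.02633888098661397
[[-7.08113011e-01  7.05953982e-01 -1.43156663e-02  3.70973102e+02]
 [ 5.87877495e-01  5.78202710e-01 -5.65757613e-01 -2.55142265e+02]
 [-3.91121483e-01 -4.09036185e-01 -8.24447321e-01  1.57726575e+03]
 [ 0.00000000e+00  0.00000000e+00  0.00000000e+00  1.00000000e+00]]
top 606.952197605291 606.952197605291 315.494990429262 235.70994188079138 -0.056790766207022156
[[ 1.94910467e-02 -9.99785694e-01  6.97608520e-03  1.78745311e+01]
 [-9.96533152e-01 -1.99911407e-02 -8.07590886e-02  5.44224307e+02]
 [ 8.08812413e-02 -5.37782101e-03 -9.96709237e-01  1.70786901e+03]
 [ 0.00000000e+00  0.00000000e+00  0.00000000e+00  1.00000000e+00]]
```

View pics/scene0.png

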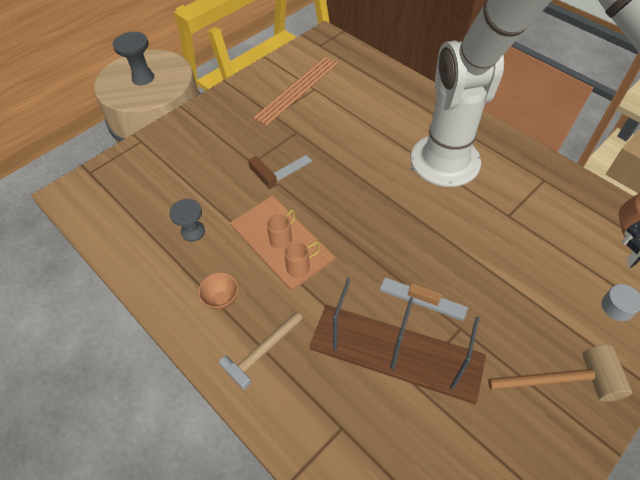

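View pics/top0.png

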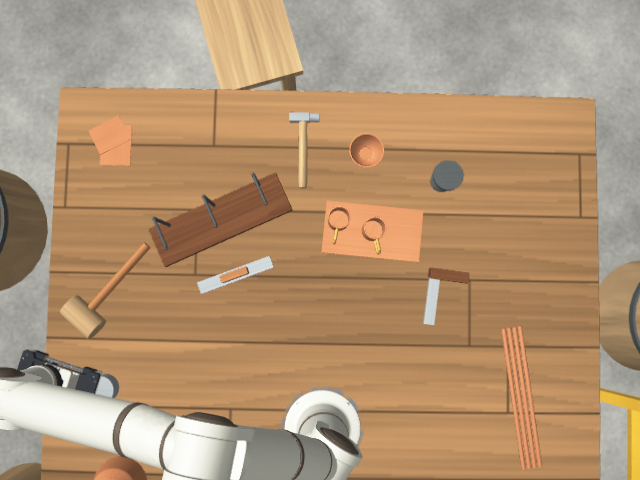

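Both pictures show two mugs on the blank (top view (338,218) and (373,229)). The three-hook stand is at upper left (220,220), the straightedge at (235,275) and the square at (440,295) with its blade toward the robot. Next I'll write helpers and measure.

```bash
cat > h.py <<'E'
from bench import *
import numpy as np, cv2
def cloud(p, mask=None):
    z=p["z_map"].astype(float); v,u=np.nonzero((z>0)&(mask if mask is not None else True))
    return unproj(p,u,v,z[v,u])
def unproj(p,u,v,z):
    K=np.array([[p["fx"],0,p["cx"]],[0,p["fy"],p["cy"]],[0,0,1]]);
    xd=np.stack([np.asarray(u,float),np.asarray(v,float)],-1).reshape(-1,1,2)
    r=cv2.undistortPoints(xd,K,np.array([p["k1"],0,0,0,0.])).reshape(-1,2)
    z=np.asarray(z,float).reshape(-1)
    c=np.c_[r[:,0]*z,r[:,1]*z,z]
    E=p["extrinsics"]; return (c-E[:3,3])@E[:3,:3]
def proj(p,X):
    E=p["extrinsics"]; X=np.atleast_2d(X).astype(float); c=X@E[:3,:3].T+E[:3,3]
    s=c[:,:2]/c[:,2:]; s=s*(1+p["k1"]*(s**2).sum(1,keepdims=True))
    return s*[p["fx"],p["fy"]]+[p["cx"],p["cy"]]
def onplane(p,u,v,h):
    a=unproj(p,u,v,np.full(np.size(u),500.)); E=p["extrinsics"]; o=-E[:3,:3].T@E[:3,3]
    d=a-o; return o+d*((h-o[2])/d[:,2])[:,None]
def R(yaw):  # tool down; jaws (z axis) along yaw
    z=np.array([np.cos(yaw),np.sin(yaw),0]); y=np.array([0,0,-1.]); x=np.cross(y,z)
    return np.c_[x,y,z]
E
python3 - <<'E'
from h import *
P={n:snapshot(n) for n in ["scene","top"]}
import pickle
O={}
for t in ["blank_mid","hook0","hook1","hook2","mug0","mug1","straightedge","square","hammer","bowl","stake"]:
  for n in P:
    try: o=outline_of(t,n)
    except Exception as e: print(t,n,repr(e)); continue
    O[t,n]=o
    for d in o[:4]:
        c=cloud(P[n],d["region"])
        print(t,n,round(d["confidence"],2),d["box"],d["region"].sum(), c.shape[0] and (np.median(c,0).round(0), np.percentile(c,[5,95],axis=0).round(0).tolist()))
pickle.dump((P,O),open("m0.pkl","wb"))
c=cloud(P["top"],None); b=(abs(c[:,0]-500)<400)&(abs(c[:,1])<300)&(abs(c[:,2])<15); print(np.percentile(c[b,2],[5,25,50,75,95]))
E
```

```text
blank_mid scene 0.76 [229.8, 194.3, 106.7, 95.4] 3185 (array([ 577., -132.,   12.]), [[490.0, -260.0, 7.0], [634.0, 4.0, 16.0]])
blank_mid scene 0.32 [267.2, 208.6, 29.8, 41.1] 751 (array([ 557., -134.,   62.]), [[499.0, -159.0, 22.0], [592.0, -100.0, 91.0]])
blank_mid top 0.58 [321.4, 200.4, 100.8, 61.9] 4057 (array([ 552., -159.,   13.]), [[492.0, -262.0, 6.0], [631.0, -5.0, 20.0]])
blank_mid top 0.58 [288.2, 114.5, 31.2, 74.6] 870 (array([826.,  71.,  25.]), [[696.0, 38.0, 13.0], [897.0, 101.0, 33.0]])
hook0 scene 0.91 [309.7, 280.9, 173.0, 123.5] 9223 (array([587., 319.,  20.]), [[492.0, 147.0, 9.0], [689.0, 473.0, 191.0]])
hook0 scene 0.37 [282.7, 242.9, 38.9, 35.1] 894 (array([584., -26.,  58.]), [[528.0, -61.0, 17.0], [619.0, -2.0, 92.0]])
hook0 top 0.87 [144.9, 172.2, 148.7, 95.3] 5939 (array([586., 302.,  21.]), [[490.0, 141.0, 14.0], [681.0, 459.0, 190.0]])
hook0 top 0.55 [330.3, 204.3, 20.7, 36.9] 468 (array([593., -35.,  24.]), [[553.0, -61.0, 14.0], [618.0, -11.0, 95.0]])
hook0 top 0.17 [424.9, 268.6, 41.5, 53.8] 938 (array([ 420., -313.,   24.]), [[313.0, -391.0, 13.0],
[... 3225 characters left out ...]
0, 50.0]])
bowl scene 0.62 [267.2, 209.2, 24.7, 36.7] 768 (array([ 560., -130.,   62.]), [[512.0, -158.0, 22.0], [592.0, -100.0, 91.0]])
bowl top 0.68 [349.2, 131.4, 37.5, 38.9] 919 (array([ 798., -114.,   23.]), [[754.0, -151.0, 4.0], [832.0, -73.0, 53.0]])
stake scene 0.96 [167.6, 198.3, 39.8, 40.7] 1086 (array([ 717., -319.,   96.]), [[682.0, -361.0, 10.0], [747.0, -293.0, 102.0]])
stake top 0.89 [430.5, 159.7, 33.5, 32.2] 776 (array([ 712., -329.,  101.]), [[680.0, -364.0, 17.0], [746.0, -299.0, 108.0]])
stake top 0.37 [424.6, 268.9, 45.8, 57.7] 948 (array([ 420., -313.,   24.]), [[311.0, -391.0, 13.0], [452.0, -290.0, 44.0]])
[-5.63842649 -1.40841245  1.62223163  4.86791156 10.93551389]
```

```bash
cat > meas.py <<'E'
from h import *
from scipy.optimize import least_squares
def rect_from(pts2):
    r=cv2.minAreaRect(pts2.astype(np.float32)); return r
def circ(p,r=None):
    f=lambda q: np.hypot(p[:,0]-q[0],p[:,1]-q[1])-(q[2] if r is None else r)
    q0=[*p.mean(0)[:2],30]; s=least_squares(f,q0,loss="soft_l1",f_scale=1.5); return s.x, np.sqrt(np.mean(s.fun**2))
E
python3 - <<'E'
from meas import *
import pickle
P,O=pickle.load(open("m0.pkl","rb"))
for n in P:
    c=cloud(P[n])
    print("==",n)
    # blank: top plane points
    m=O["blank_mid",n][0]["region"]; c1=cloud(P[n],m)
    # pixel contour on plane z=12
    mm=cv2.morphologyEx(m.astype(np.uint8),cv2.MORPH_CLOSE,np.ones((25,25)))
    v,u=np.nonzero(mm); X=onplane(P[n],u,v,12.); print("blank rect",rect_from(X[:,:2]))
    for cx,cy in [(590,-35),(560,-130)]:
        b=c[(abs(c[:,0]-cx)<50)&(abs(c[:,1]-cy)<50)&(c[:,2]>84)&(c[:,2]<100)]
        q,e=circ(b); print("mug",q.round(1),e.round(2),len(b), b[:,2].max())
        q=np.array(q); d=c[(np.hypot(c[:,0]-q[0],c[:,1]-q[1])<75)&(np.hypot(c[:,0]-q[0],c[:,1]-q[1])>38)&(c[:,2]>28)&(c[:,2]<95)]
        dd=d[:,:2]-q[:2]; print("  handle",len(d), np.median(d,0).round(1), "ang",np.degrees(np.arctan2(*np.median(dd,0)[::-1])).round(1), np.hypot(*dd.T).max().round(1))
    k=c[(c[:,0]>450)&(c[:,0]<720)&(c[:,1]>100)&(c[:,1]<500)&(c[:,2]>150)&(c[:,2]<225)]
    lab=k[:,:2].astype(np.float32)
    _,l,ce=cv2.kmeans(lab,3,None,(3,50,.1),10,cv2.KMEANS_PP_CENTERS)
    for i in np.argsort(ce[:,1]):
        a=k[l[:,0]==i]; r=cv2.fitLine(a[:,:2].astype(np.float32),cv2.DIST_HUBER,0,.01,.01).ravel()
        t=(a[:,:2]-ce[i])@r[:2]
        print("hook",len(a),a.mean(0).round(1),"ang",np.degrees(np.arctan2(r[1],r[0])).round(1),"ext",t.min().round(),t.max().round(),np.percentile(a[:,2],[5,50,95]).round())
        for w in (a[np.argmin(t)],a[np.argmax(t)]): print("    end",w.round(0))
    m=O["hook0",n][0]["region"]; c1=cloud(P[n],m); c1=c1[(c1[:,2]>14)&(c1[:,2]<26)]; print("stand base",rect_from(c1[:,:2]))
    m=O["straightedge",n][0]["region"]; c1=cloud(P[n],m); g=c1[(c1[:,2]>36)&(c1[:,2]<52)]; f=c1[(c1[:,2]>5)&(c1[:,2]<20)]
    print("se grip",rect_from(g[:,:2]),"bar",rect_from(f[:,:2]))
    m=O["square",n][0]["region"]; c1=cloud(P[n],m); g=c1[(c1[:,2]>32)&(c1[:,2]<46)]; f=c1[(c1[:,2]>9)&(c1[:,2]<25)]
    print("sq stock",rect_from(g[:,:2]),"blade",rect_from(f[:,:2]))
E
```

```text
== scene
blank rect ((560.9265747070312, -128.93821716308594), (285.6752624511719, 154.36370849609375), 85.12067413330078)
mug [589.9 -31.3  29.4] 2.49 152 97.61975810323058
  handle 195 [560.4 -98.6  61.5] ang -113.6 75.0
mug [ 562.4 -129.4   29.4] 2.83 146 97.23354518361091
  handle 162 [574.5 -61.3  63.6] ang 79.9 75.0
hook 203 [655.5 184.4 189.7] ang 26.2 ext -57.0 40.0 [160. 193. 204.]
    end [605. 158. 205.]
    end [690. 203. 171.]
hook 214 [594.8 310.1 190. ] ang 25.3 ext -53.0 40.0 [159. 193. 205.]
    end [547. 286. 209.]
    end [631. 327. 151.]
hook 234 [536.3 435.5 190.1] ang 25.4 ext -55.0 40.0 [161. 193. 204.]
    end [487. 411. 206.]
    end [573. 453. 153.]
stand base ((585.810791015625, 305.54815673828125), (124.23783111572266, 400.49945068359375), 25.043787002563477)
se grip ((429.260986328125, 258.63775634765625), (24.423465728759766, 77.44966888427734), 19.281511306762695) bar ((429.06170654296875, 258.6837158203125), (39.408409118652344, 218.2679901123047), 21.70602035522461)
sq stock ((438.76531982421875, -346.3771667480469), (113.64013671875, 31.3563423156738
[... 658 characters left out ...]
286. 206.]
    end [633. 326. 190.]
hook 129 [533.6 430.8 192.5] ang 24.7 ext -51.0 43.0 [171. 194. 204.]
    end [487. 411. 211.]
    end [573. 449. 187.]
stand base ((587.2105102539062, 302.423095703125), (121.6901626586914, 398.19842529296875), 25.220800399780273)
se grip ((429.62200927734375, 256.2897644042969), (22.542428970336914, 79.58502960205078), 20.939990997314453) bar ((429.4409484863281, 256.8055114746094), (38.87915802001953, 220.98330688476562), 22.811182022094727)
sq stock ((438.7968444824219, -348.968505859375), (47.7237663269043, 107.74568939208984), 5.878887176513672) blade ((374.3295593261719, -302.5202941894531), (73.2291488647461, 145.09547424316406), 66.19403839111328)
```

Run:
```python
import cv2,pickle
P,O=pickle.load(open("m0.pkl","rb"))
cv2.imwrite("pics/a.png",cv2.resize(P["top"]["pixels"][165:300,140:300],None,fx=4.8,fy=4.4))
cv2.imwrite("pics/b.png",cv2.resize(P["scene"]["pixels"][185:305,220:350],None,fx=5,fy=5))
```

```text
(no output)
```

View pics/a.png

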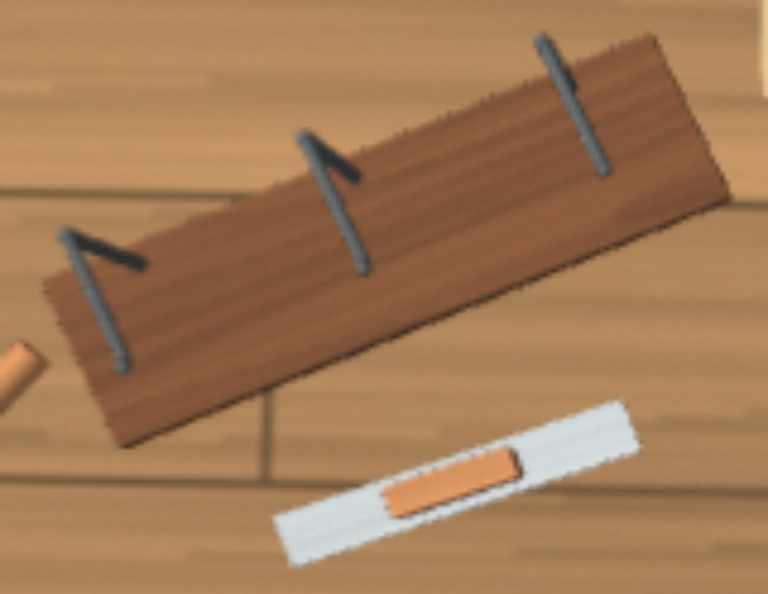

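View pics/b.png

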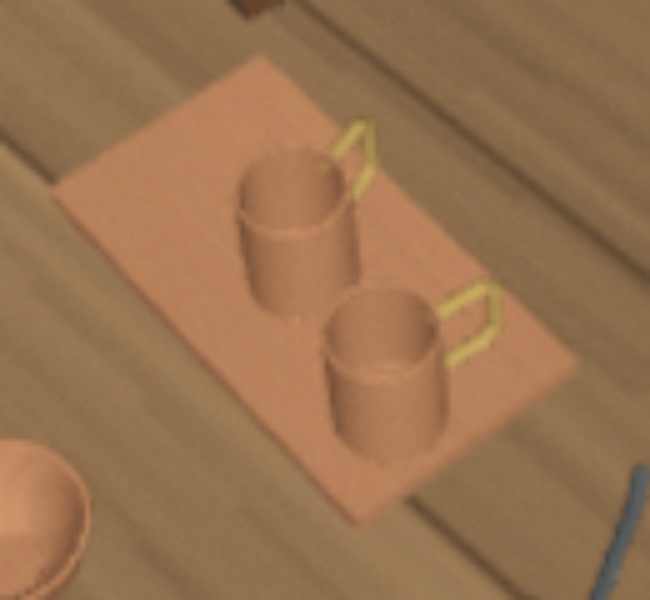

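Run:
```python
from meas import *
import pickle
P,O=pickle.load(open("m0.pkl","rb"))
for n in P:
    hsv=cv2.cvtColor(P[n]["pixels"],cv2.COLOR_BGR2HSV)
    m=(hsv[...,0]>20)&(hsv[...,0]<35)&(hsv[...,1]>130)&(hsv[...,2]>110)
    c=cloud(P[n],m)
    for cx,cy in [(590.5,-33),(563,-131)]:
        d=c[(np.hypot(c[:,0]-cx,c[:,1]-cy)<85)&(c[:,2]>25)&(c[:,2]<90)]
        d=d[abs(d[:,1]-cy)<45]
        r=cv2.fitLine(d[:,:2].astype(np.float32),cv2.DIST_HUBER,0,.01,.01).ravel()
        md=np.median(d,0)
        # pixel-based
        print(n,len(d),md.round(1),"line ang",np.degrees(np.arctan2(-r[1],-r[0])).round(1),"radial",np.degrees(np.arctan2(md[1]-cy,md[0]-cx)).round(1),np.hypot(d[:,0]-cx,d[:,1]-cy).max().round(1), np.percentile(d[:,2],[2,98]).round(0))
    # rim circles refined from image: top rim points z>86, convex hull circle
    c=cloud(P[n])
    for cx,cy in [(590.5,-33),(563,-131)]:
        b=c[(np.hypot(c[:,0]-cx,c[:,1]-cy)<42)&(c[:,2]>86)&(c[:,2]<99)]
        (x,y),r=cv2.minEnclosingCircle(b[:,:2].astype(np.float32)); print("  enc",round(x,1),round(y,1),round(r,1))
```

```text
scene 27 [538.8 -21.2  78.1] line ang 170.4 radial 167.2 67.7 [30. 85.]
scene 20 [ 507.6 -140.2   78.9] line ang -162.7 radial -170.5 68.1 [30. 84.]
  enc 589.9 -31.8 31.8
  enc 562.8 -130.7 33.1
top 16 [547.3 -24.7  81.2] line ang 171.6 radial 169.1 60.5 [78. 89.]
top 28 [ 519.4 -142.3   78.9] line ang -167.3 radial -165.5 62.0 [28. 87.]
  enc 591.1 -35.1 31.2
  enc 564.0 -132.9 31.5
```

```bash
cat >> h.py <<'E'
D=np.deg2rad
SY=25.2
HX=np.array([np.cos(D(SY)),np.sin(D(SY)),0]); HY=np.array([-HX[1],HX[0],0])
HK1=np.array([586.5,304.3,190.]); HK=[HK1-140*HY,HK1,HK1+140*HY]
MUG={"A":(590.5,-33.3,169.8),"B":(563.3,-131.8,-166.8)}
E
python3 - <<'E'
from h import *
for k,(x,y,a) in MUG.items():
  for s in (90,-90):
    j=ik([x,y,250],R(D(a+s))); j2=ik([x,y,76],R(D(a+s)))
    print(k,s,None if j is None else j.round(2),None if j2 is None else j2.round(2))
    for h in (0,2):
      t=HK[h]-48*HY+[0,0,29]; j=ik(t-75*HX,R(D(SY+90+s))); j2=ik(t,R(D(SY+90+s)))
      print("  ",h,None if j is None else j.round(2),None if j2 is None else j2.round(2))
E
```

```text
A 90 [-0.26  0.37  0.34  1.72 -0.14  1.08 -1.62] [-0.25  0.59  0.35  1.84 -0.28  0.76 -1.5 ]
   0 [-1.06  0.84  1.36  1.72 -0.86  1.31 -2.22] [-0.97  0.97  1.35  1.53 -0.95  1.42 -2.27]
   2 [-0.08  0.52 -0.81  1.7   0.41  1.1   2.56] [ 0.09  0.92 -1.31  1.5   0.89  1.41  2.32]
A -90 [-0.01  0.35  0.02  1.71 -0.01  1.08  1.41] [ 0.08  0.57 -0.09  1.83  0.08  0.75  1.34]
   0 [-0.21  0.41 -0.01  1.7   0.    1.03  0.22] [-0.16  0.54 -0.11  1.5   0.06  1.11  0.16]
   2 [-0.53  0.4  -0.19  1.72  0.09  1.03 -0.32] [-0.53  0.53 -0.18  1.52  0.1   1.1  -0.29]
B 90 [-0.12  0.35  0.38  1.75 -0.14  1.07 -1.03] [-0.14  0.59  0.42  1.87 -0.34  0.75 -0.87]
   0 [-1.06  0.84  1.36  1.72 -0.86  1.31 -2.22] [-0.97  0.97  1.35  1.53 -0.95  1.42 -2.27]
   2 [-0.08  0.52 -0.81  1.7   0.41  1.1   2.56] [ 0.09  0.92 -1.31  1.5   0.89  1.41  2.32]
B -90 [ 0.04  0.33  0.18  1.74 -0.07  1.07  2.04] [ 0.22  0.55 -0.04  1.86  0.03  0.73  1.96]
   0 [-0.21  0.41 -0.01  1.7   0.    1.03  0.22] [-0.16  0.54 -0.11  1.5   0.06  1.11  0.16]
   2 [-0.53  0.4  -0.19  1.72  0.09  1.03 -0.32] [-0.53  0.53 -0.18  1.52  0.1   1.1  -0.29]
```

```bash
cat >> h.py <<'E'
def shots(tag,crop=None):
    P={}
    for n in ("scene","top"):
        P[n]=snapshot(n); cv2.imwrite(f"pics/{n}_{tag}.png",P[n]["pixels"])
    return P
def pick_mug(k):
    x,y,a=MUG[k]; Rg=R(D(a-90))
    command_gripper(80)
    move_ptp([x,y,200],Rg)
    print(move_straight([x,y,76],vel=100,force_limit=15), sense()["ee_pos"].round(1))
    command_gripper(40); s=sense(); print("gap",s["finger_gap"])
    move_straight([x,y,300],vel=150)
    s=sense(); print("lifted gap",s["finger_gap"],s["ft_force"].round(1),"t",s["time"])
def pre_hook(h,k):
    t=HK[h]-48*HY+[0,0,29]
    move_ptp(t-75*HX+[0,0,70],R(D(SY)))
    move_straight(t-75*HX); s=sense(); print(s["ee_pos"].round(1),(t-75*HX).round(1),"t",s["time"])
E
python3 - <<'E'
from h import *
pick_mug("A"); pre_hook(2,"A")
P=shots("preA")
for n in P:
    hsv=cv2.cvtColor(P[n]["pixels"],cv2.COLOR_BGR2HSV)
    m=(hsv[...,0]>20)&(hsv[...,0]<35)&(hsv[...,1]>130)&(hsv[...,2]>110)
    c=cloud(P[n],m); L=HK[2]-75*HX+[0,0,7]
    d=c[np.linalg.norm(c-L,axis=1)<70]; print(n,len(d)); 
    if len(d): q=(d-HK[2]); print("hookframe x,y,z pct",[np.percentile(v,[5,50,95]).round(1) for v in (q@HX,q@HY,q[:,2])])
cv2.imwrite("pics/c1.png",cv2.resize(P["scene"]["pixels"][200:420,300:520],None,fx=2.7,fy=2.7))
cv2.imwrite("pics/c2.png",cv2.resize(P["top"]["pixels"][150:310,120:320],None,fx=3.7,fy=3.7))
E
```

```text
False [591.2 -33.3  76.8]
gap 62.42727311844263
lifted gap 62.629720347412096 [-0.1 -0.3 -1.2] t 7.9667
[480.2 355.4 219.6] [479.5 355.6 219. ] t 10.0833
scene 38
hookframe x,y,z pct [array([-73.3, -70.9, -69.3]), array([ 3.7, 16.5, 23.3]), array([-13.6,  28.6,  35.6])]
top 0
```

View pics/c1.png

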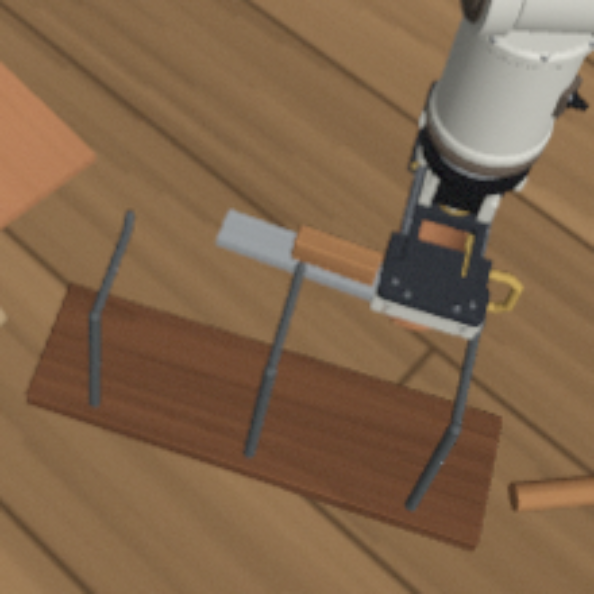

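View pics/c2.png

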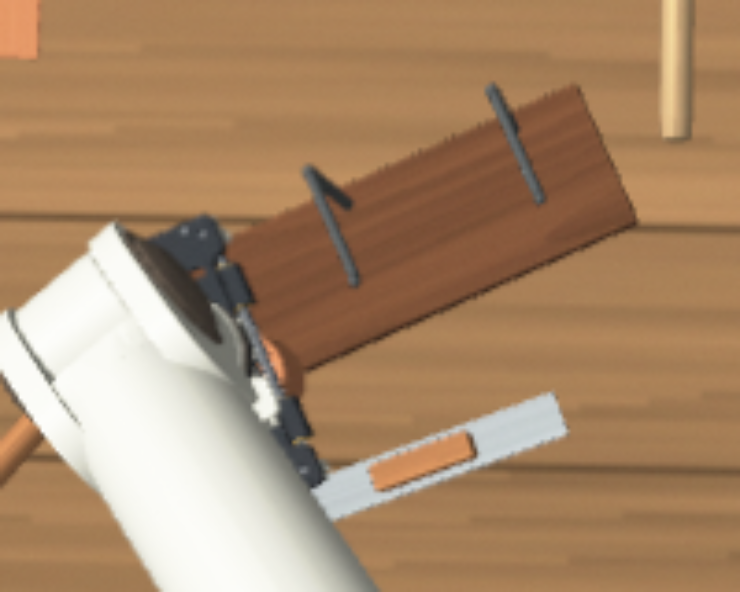

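The scene crop shows the mug held, with its handle at (505,290) square to the hook. The handle's outer edge (+23 mm) and top (+35 mm) match what I expected, so I'm going in.

```bash
cat >> h.py <<'E'
def hang(h):
    t=HK[h]-48*HY+[0,0,29]
    r=move_straight(t-2*HX,vel=60,force_limit=10); print("in",r,((sense()["ee_pos"]-t)@HX).round(1))
    if r: return False
    z0=t-2*HX
    r=move_straight(z0+[0,0,-25],vel=30,force_limit=2.5); s=sense(); print("down",r,s["ee_pos"].round(1),s["ft_force"].round(1))
    return True
def hang_release(h):
    p=sense()["ee_pos"]
    command_gripper(88); hold(0.5)
    move_straight(p+[0,0,90],vel=100); print("t",sense()["time"])
E
python3 - <<'E'
from h import *
if hang(2):
    P=shots("hA"); cv2.imwrite("pics/c3.png",cv2.resize(P["scene"]["pixels"][200:420,300:520],None,fx=2.7,fy=2.7))
E
```

```text
in False -2.3
down True [545.2 386.4 194.9] [ 0.3 -1.2  4.1]
```

View pics/c3.png

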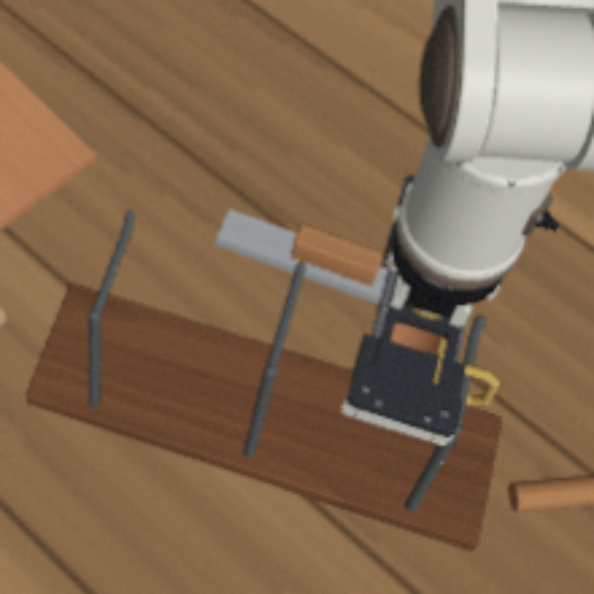

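The loop is over the bar at (480,385), and the contact height of 195 matches the expected 196. I'm releasing it.

Run:
```python
from h import *
hang_release(2)
pick_mug("B"); 
P=shots("A2"); cv2.imwrite("pics/c4.png",cv2.resize(P["scene"]["pixels"][180:420,220:520],None,fx=2.6,fy=2.5))
```

```text
t 14.5917
False [ 563.9 -131.9   76.7]
gap 62.542105456853086
lifted gap 62.44145529618232 [-0.8  0.5 -1.5] t 20.3667
```

View pics/c4.png

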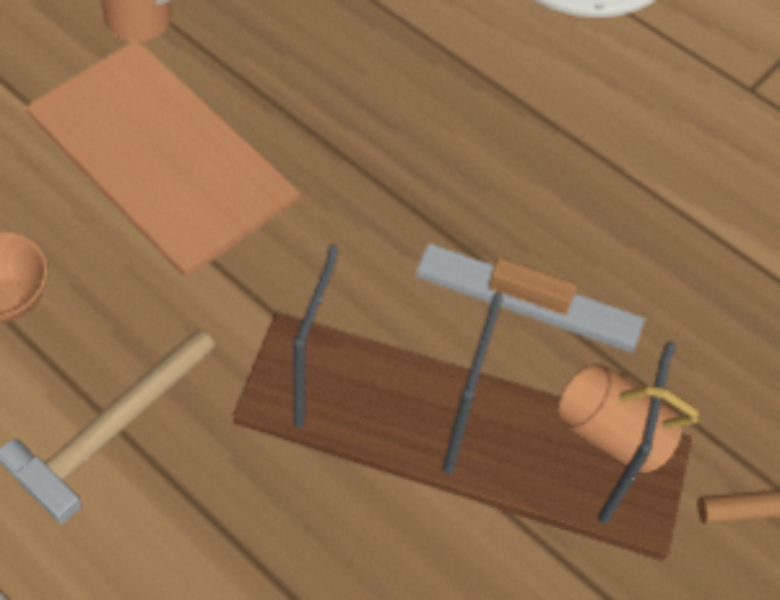

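Mug A hangs on the left hook at (660,405), and mug B is in the gripper at (135,20). Next is hook 0.

Run:
```python
from h import *
pre_hook(0,"B")
P=shots("preB")
n="scene"
hsv=cv2.cvtColor(P[n]["pixels"],cv2.COLOR_BGR2HSV)
m=(hsv[...,0]>20)&(hsv[...,0]<35)&(hsv[...,1]>130)&(hsv[...,2]>110)
c=cloud(P[n],m); L=HK[0]-75*HX+[0,0,7]
d=c[np.linalg.norm(c-L,axis=1)<70]; print(n,len(d)); 
if len(d): q=(d-HK[0]); print("hookframe x,y,z pct",[np.percentile(v,[5,50,95]).round(1) for v in (q@HX,q@HY,q[:,2])])
if len(d)>10 and abs(np.median(q@HX)+72)<8 and hang(0):
    P=shots("hB"); cv2.imwrite("pics/c5.png",cv2.resize(P["scene"]["pixels"][180:420,220:520],None,fx=2.6,fy=2.5))
```

```text
[599.2 101.9 219.6] [598.7 102.3 219. ] t 22.6167
scene 64
hookframe x,y,z pct [array([-73.4, -71.3, -69.2]), array([-10.7,   8.6,  24.1]), array([-15.6,  29.4,  36.3])]
in False -2.3
down True [664.3 133.2 194.9] [0.5 0.5 4. ]
```

View pics/c5.png

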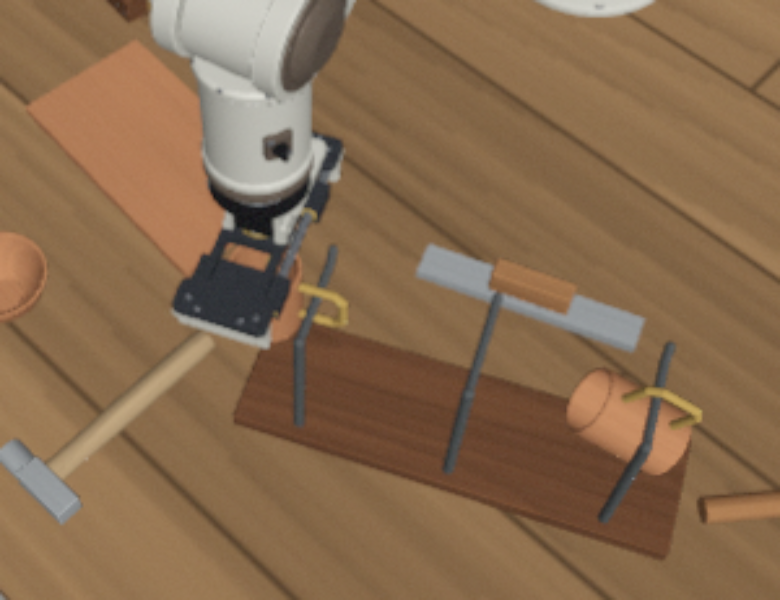

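Run:
```python
from h import *
import pickle
hang_release(0)
move_joints([-1.03, 0.501, -0.427, 1.55, 0.221, 1.138, -0.21])
P=shots("3"); O={}
for t in ["blank_mid","straightedge","square","mug0"]:
  for n in P:
    O[t,n]=o=outline_of(t,n); print(t,n,[(round(d["confidence"],2),d["box"]) for d in o[:3]])
pickle.dump((P,O),open("m1.pkl","wb"))
cv2.imwrite("pics/c6.png",cv2.resize(P["scene"]["pixels"][140:420,200:520],None,fx=2.4,fy=2.1))
```

```text
t 27.125
blank_mid scene [(0.84, [228.9, 193.3, 107.9, 97.1]), (0.74, [248.8, 157.6, 60.6, 32.2])]
blank_mid top [(0.91, [320.1, 198.9, 101.1, 65.2])]
straightedge scene [(0.83, [380.8, 267.8, 80.7, 43.5])]
straightedge top [(0.62, [202.0, 263.4, 77.0, 38.3])]
square scene [(0.9, [247.3, 154.4, 63.2, 34.2]), (0.57, [380.6, 271.4, 79.9, 40.5])]
square top [(0.97, [424.5, 265.1, 45.1, 60.0])]
mug0 scene [(0.87, [306.0, 280.4, 45.6, 43.5]), (0.64, [435.2, 327.2, 53.2, 41.0])]
mug0 top [(0.67, [149.8, 219.2, 42.2, 29.1]), (0.65, [253.7, 170.3, 39.7, 31.8])]
```

View pics/c6.png

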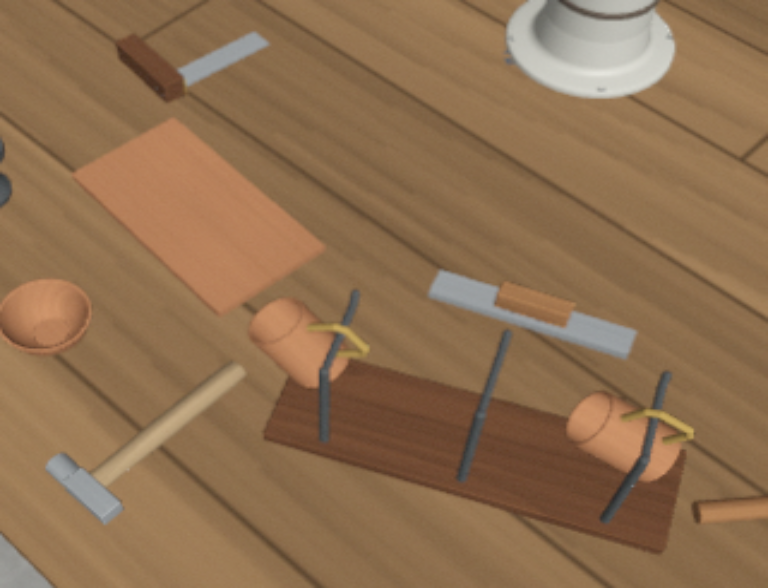

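```bash
cat > fit.py <<'E'
from meas import *
def blank_fit(P,O):
    out={}
    for n in P:
        m=O["blank_mid",n][0]["region"]; img=P[n]["pixels"]
        hsv=cv2.cvtColor(img,cv2.COLOR_BGR2HSV)
        mm=cv2.morphologyEx(m.astype(np.uint8),cv2.MORPH_CLOSE,np.ones((9,9)))
        v,u=np.nonzero(mm); X=onplane(P[n],u,v,12.)[:,:2]
        r=cv2.minAreaRect(X.astype(np.float32)); out[n]=r
    return out
def rect_opt(P,n,mask,h,L,W,x0):
    """fit known-size rect (L along local x) at height h by mask area overlap in image (sub-pixel edge distances)"""
    cs,_=cv2.findContours(mask.astype(np.uint8),cv2.RETR_EXTERNAL,cv2.CHAIN_APPROX_NONE)
    c=max(cs,key=cv2.contourArea)[:,0]; X=onplane(P[n],c[:,0],c[:,1],h)[:,:2]
    def f(q):
        d=X-q[:2]; ca,sa=np.cos(q[2]),np.sin(q[2]); a=np.abs(d@[ca,sa])-L/2; b=np.abs(d@[-sa,ca])-W/2
        o=np.hypot(np.maximum(a,0),np.maximum(b,0)); return o+np.minimum(np.maximum(a,b),0)
    s=least_squares(lambda q:f(q)-q[3],[*x0,0],loss="soft_l1",f_scale=2.); return s.x[:3],s.x[3],np.sqrt((s.fun**2).mean())
E
python3 - <<'E'
from fit import *
import pickle
P,O=pickle.load(open("m1.pkl","rb"))
print(blank_fit(P,O))
for n in P:
    m=O["blank_mid",n][0]["region"]; q=rect_opt(P,n,m,12,150,280,[561,-132,D(-4.8)]); print(n,"blank",q[0][:2].round(1),np.degrees(q[0][2]).round(2),round(q[1],1),round(q[2],2))
    m=O["straightedge",n][0]["region"]
    c1=cloud(P[n],m); g=c1[(c1[:,2]>36)&(c1[:,2]<52)]; print("grip",rect_from(g[:,:2]))
    f=c1[(c1[:,2]>6)&(c1[:,2]<19)]; print("bar",rect_from(f[:,:2]))
    m=O["square",n][0]["region"]; c1=cloud(P[n],m); print("sq",[rect_from(c1[(c1[:,2]>a)&(c1[:,2]<b)][:,:2]) for a,b in ((32,46),(11,24))])
    hsv=cv2.cvtColor(P[n]["pixels"],cv2.COLOR_BGR2HSV)
E
```

```text
{'scene': ((561.2041625976562, -128.5574951171875), (290.33917236328125, 157.7853546142578), 85.29525756835938), 'top': ((562.1420288085938, -134.303955078125), (280.2475280761719, 150.83413696289062), 85.1678466796875)}
scene blank [ 561.1 -128. ] -4.68 1.7 1.45
grip ((411.0657043457031, 237.27760314941406), (24.87738037109375, 77.78414154052734), 19.960329055786133)
bar ((411.4601135253906, 237.178955078125), (39.70732116699219, 218.21737670898438), 20.972043991088867)
sq [((438.9161682128906, -344.8406982421875), (113.22470092773438, 32.18939208984375), 82.04576110839844), ((375.22174072265625, -337.91644287109375), (113.02716827392578, 160.15863037109375), 83.41938018798828)]
top blank [ 562.1 -134.7] -4.68 -1.7 1.17
grip ((411.6632080078125, 235.69406127929688), (22.3575496673584, 80.06437683105469), 22.03354263305664)
bar ((410.876708984375, 236.37713623046875), (35.97877502441406, 220.752685546875), 21.402496337890625)
sq [((395.4781494140625, -345.1669006347656), (108.6878662109375, 119.56419372558594), 84.71076202392578), ((367.215087890625, -323.8983459472656), (111.32250213623047, 148.2520294189453), 69.59461975097656)]
```

The scene crop shows both mugs hanging, at (300,340) and (630,430), and the straightedge has already been knocked by about 27 mm. I have its new pose, so I'm placing it at the far edge.

```bash
cat >> h.py <<'E'
BY=-4.7; BX=np.array([np.cos(D(BY)),np.sin(D(BY)),0]); BYv=np.array([-BX[1],BX[0],0]); BC=np.array([561.6,-131.5,0])
def bl(x,y,z): return BC+x*BX+y*BYv+[0,0,z]
E
python3 - <<'E'
from h import *
for s in (0,180):
    for nm,p,a in (("grasp",[411.3,236.5,250],21),("g2",[411.3,236.5,30],21),("far",bl(108,0,250),BY),("f2",bl(92,0,30),BY),("near",bl(-108,0,250),BY),("n2",bl(-92,0,30),BY)):
        j=ik(p,R(D(a+s))); print(s,nm,None if j is None else j.round(2))
E
```

```text
0 grasp [-0.45  0.15 -0.14  1.97  0.02  1.02 -0.24]
0 g2 [-0.47  0.5  -0.12  2.12  0.12  0.52 -0.32]
0 far [-0.01  0.53  0.27  1.47 -0.15  1.17  0.19]
0 f2 [ 0.04  0.75  0.19  1.64 -0.18  0.77  0.23]
0 near [-0.13  0.14  0.37  2.   -0.06  1.02  0.18]
0 n2 [-0.16  0.56  0.44  2.11 -0.44  0.56  0.51]
180 grasp [ 0.49  0.4  -1.29  1.95  0.43  1.11  2.53]
180 g2 [-0.02  0.61 -0.68  2.11  0.64  0.64  2.36]
180 far [-0.56  0.93  1.35  1.49 -0.91  1.45 -2.41]
180 f2 [-0.58  1.3   1.35  1.66 -1.32  1.33 -2.2 ]
180 near [-0.91  0.4   1.38  2.02 -0.44  1.09 -2.56]
180 n2 [-0.73  1.16  1.35  2.13 -1.31  1.18 -1.93]
```

Run:
```python
from h import *
c=[411.3,236.5]; Rg=R(D(21))
command_gripper(50)
move_ptp(c+[150],Rg)
print(move_straight(c+[30],vel=100,force_limit=12), sense()["ee_pos"].round(1))
command_gripper(5); s=sense(); print("gap",s["finger_gap"],s["ee_pos"].round(1),s["ft_force"].round(1))
move_straight(c+[250]); s=sense(); print("gap",s["finger_gap"],s["ft_force"].round(1),s["ee_pos"].round(1))
move_ptp(bl(112,0,250),R(D(BY)))
move_straight(bl(112,0,60),vel=150)
s=sense(); print(s["ee_pos"].round(1),bl(112,0,60).round(1),s["ft_force"].round(1),"t",s["time"])
P=shots("4"); cv2.imwrite("pics/c7.png",cv2.resize(P["top"]["pixels"][140:300,280:480],None,fx=3.7,fy=3.7))
cv2.imwrite("pics/c8.png",cv2.resize(P["scene"]["pixels"][140:340,150:370],None,fx=3,fy=3))
```

```text
False [411.8 236.8  30.5]
gap 21.72210294440287 [410.9 236.3  30.1] [-1.3 -0.6  4.3]
gap 21.756461881661604 [-0.2 -0.2 -4.5] [410.7 236.2 249.1]
[ 674.3 -140.9   61.3] [ 673.2 -140.7   60. ] [ 0.1 -0.9 -4.4] t 39.2
```

View pics/c8.png

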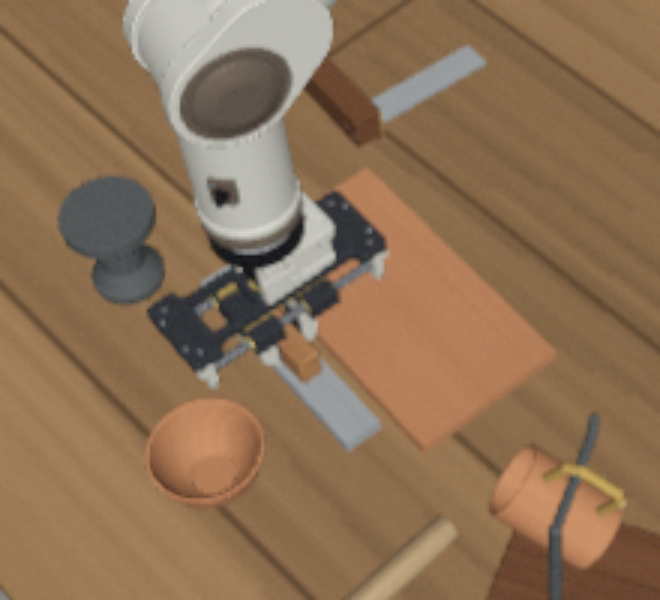

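View pics/c7.png

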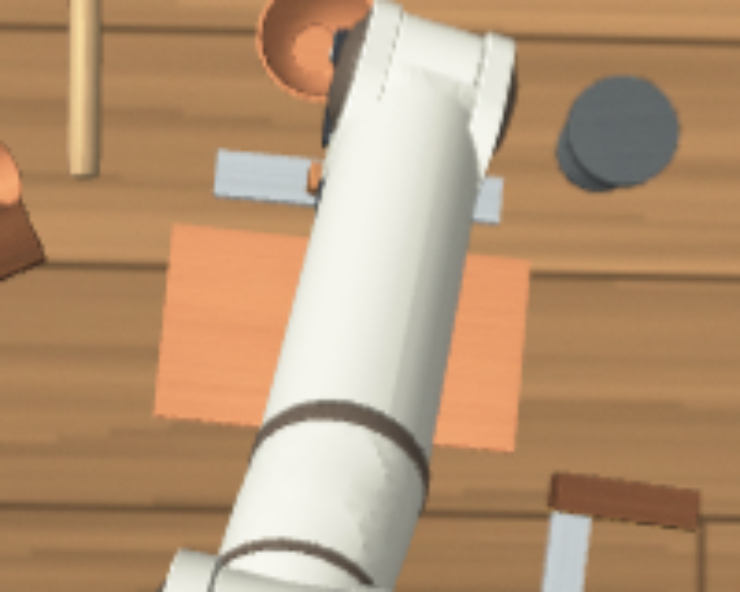

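The held straightedge is parallel to the far edge, clear of the bowl and stake. Lowering it and pushing in.

```bash
cat >> h.py <<'E'
def blc(p): d=np.asarray(p)-BC; return np.array([d@BX,d@BYv,d[2]]).round(1)
def press(x0,x1,zt,F=12):
    move_straight(bl(x0,0,zt),vel=60)
    s=sense(); print("down",blc(s["ee_pos"]),s["ft_force"].round(1))
    r=move_straight(bl(x1,0,zt),vel=25,force_limit=F)
    s=sense(); print("push",r,blc(s["ee_pos"]),s["ft_force"].round(1),s["ft_torque"].round(2)); return r
E
python3 - <<'E'
from h import *
r=press(112,80,30.0)
hold(0.2); s=sense(); print(blc(s["ee_pos"]),s["ft_force"].round(1),s["ft_torque"].round(2))
E
```

```text
down [111.4   0.2  29.8] [-3.1  1.1  1.7]
push True [91.3 -0.1 29.8] [1.4 0.  1.8] [-0.15 -0.22 -0.05]
[91.3 -0.1 29.7] [0.5 0.7 7.7] [-0.07  0.16 -0.06]
```

Run:
```python
from h import *
r=move_straight(bl(84,0,30.5),vel=15,force_limit=20)
for i in range(3):
    s=sense(); print(r,blc(s["ee_pos"]),s["ft_force"].round(1),s["ft_torque"].round(2)); hold(.1)
```

```text
True [91.2 -0.  29.9] [ 0.9 -0.6  1.3] [-0.07 -0.21 -0.04]
True [91.3 -0.  29.9] [ 1.1 -0.4  2.5] [-0.07 -0.03 -0.01]
True [91.3 -0.1 29.9] [-0.3  0.2  2.4] [-0.07  0.08 -0.1 ]
```

Run:
```python
from h import *
import pickle
p=sense()["ee_pos"]
command_gripper(45); move_straight(p+[0,0,8],vel=20); move_straight(p+[0,0,170],vel=150); hold(0.3)
move_ptp(bl(-110,240,250),R(D(BY)))
P=shots("5"); O={}
for t in ["blank_mid","straightedge","square"]:
  for n in P: O[t,n]=outline_of(t,n); print(t,n,[(round(d["confidence"],2),d["box"]) for d in O[t,n][:2]])
pickle.dump((P,O),open("m2.pkl","wb")); print(sense()["time"])
cv2.imwrite("pics/c9.png",cv2.resize(P["top"]["pixels"][160:300,300:460],None,fx=4.8,fy=4.2))
```

```text
blank_mid scene [(0.96, [230.7, 195.8, 105.3, 95.1]), (0.52, [246.8, 153.5, 63.8, 34.6])]
blank_mid top [(0.61, [319.3, 201.2, 102.6, 64.4]), (0.57, [151.9, 214.9, 38.7, 35.2])]
straightedge scene [(0.58, [228.3, 230.1, 53.1, 60.1]), (0.3, [311.1, 286.7, 45.7, 43.4])]
straightedge top [(0.65, [333.1, 190.7, 81.0, 18.6])]
square scene [(0.87, [247.0, 158.8, 66.3, 28.1]), (0.69, [231.7, 194.7, 102.8, 95.4])]
square top [(0.89, [424.0, 266.7, 48.1, 53.7])]
45.9167
```

View pics/c9.png

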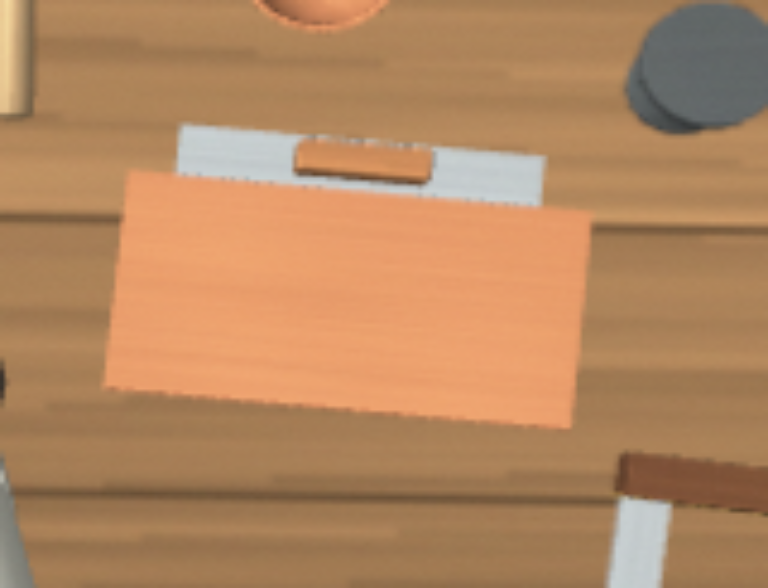

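```bash
cat > edge.py <<'E'
from h import *
def edge_pts(p,hb,lo,hi,step=10,other=(-60,60),axis="x"):
    """sample profile across the blank local x at several local y (top faces, z=hb); return chroma profile"""
    img=p["pixels"].astype(np.float32); lab=cv2.cvtColor((img/255).astype(np.float32),cv2.COLOR_BGR2LAB)
    xs=np.arange(lo,hi,0.5); res=[]
    for o in np.arange(*other,step):
        X=np.array([bl(x,o,hb) if axis=="x" else bl(o,x,hb) for x in xs]); uv=proj(p,X).astype(np.float32)
        v=cv2.remap(lab,uv[:,0].reshape(1,-1),uv[:,1].reshape(1,-1),cv2.INTER_LINEAR)[0]
        res.append(v)
    return xs,np.array(res)
def cross(xs,prof,thr,rising):
    s=prof>thr
    for i in range(1,len(xs)):
        if s[i]!=s[i-1] and s[i]==rising:
            return xs[i-1]+0.5*(thr-prof[i-1])/(prof[i]-prof[i-1])
    return np.nan
E
python3 - <<'E'
from edge import *
import pickle
P,O=pickle.load(open("m2.pkl","rb"))
for n in P:
    ys=np.arange(-95,96,19); ys=ys[abs(ys)>50]
    a=[];b=[];c=[]
    for y in ys:
        xs,L=edge_pts(P[n],12,-100,130,1,(y,y+.5))
        L=L[0]; s=L[:,1] # a* : copper high, steel ~0
        copper=np.median(s[(xs>-50)&(xs<50)]); wl=np.median(s[xs<-90]); st=np.median(s[(xs>85)&(xs<100)]); wf=np.median(s[xs>122])
        a.append(cross(xs[xs<0],s[xs<0],(copper+wl)/2,True)); b.append(cross(xs[xs>0],s[xs>0],(copper+st)/2,False)); k=xs>95; c.append(cross(xs[k],s[k],(st+wf)/2,True))
    print(n); 
    for nm,q in (("near",a),("far",b),("sefar",c)):
        q=np.array(q); f=np.polyfit(ys,q,1); print(nm,q.round(1),"slope",f[0].round(4),"at0",f[1].round(1))
E
```

```text
scene
near [-76.4 -76.1 -76.8 -76.7 -76.4 -76.7] slope -0.0014 at0 -76.5
far [74.  74.3 75.9 74.5 73.9 74.3] slope -0.0023 at0 74.5
sefar [112.2 112.7 114.1 112.8 111.9 112.8] slope -0.0021 at0 112.7
top
near [-75.8 -75.4 -75.7 -75.4 -75.7 -75.7] slope 0.0001 at0 -75.6
far [75.2 75.7 75.6 75.7 75.3 75.6] slope 0.0005 at0 75.5
sefar [111.4 111.4 111.6 111.1 111.  111.1] slope -0.0025 at0 111.2
```

The straightedge is flush at the far edge: the top camera puts its outer face 35.7 mm out, with a slope difference of 0.003. Now the near edge.

Run:
```python
from h import *
Rb=R(D(BY))
command_gripper(50)
move_ptp(bl(91.8,0,200),Rb)
print(move_straight(bl(91.8,0,30),vel=120,force_limit=12))
command_gripper(5); s=sense(); print("gap",s["finger_gap"],blc(s["ee_pos"]),s["ft_force"].round(1))
move_straight(bl(91.8,0,35),vel=30); move_straight(bl(110,0,60),vel=60)
move_straight(bl(110,0,150)); s=sense(); print("gap",s["finger_gap"],s["ft_force"].round(1))
move_straight(bl(-112,0,150)); move_straight(bl(-112,0,50))
r=press(-112,-80,30.5,15)
r=move_straight(bl(-82,0,30.5),vel=15,force_limit=20)
s=sense(); print(r,blc(s["ee_pos"]),s["ft_force"].round(1),s["time"])
```

```text
False
gap 21.776650190054095 [91.8  0.  30.1] [-0.2  0.4  1.6]
gap 21.290575793558663 [-0.6  0.5 -5. ]
down [-112.3    0.    30.2] [ 0.1  0.3 -2.8]
push True [-93.6   0.1  30. ] [-1.  -0.1  5.6] [-0.12  0.22  0.02]
True [-93.4   0.1  30.2] [-0.6 -0.   5. ] 55.65
```

Run:
```python
from h import *
import pickle
p=sense()["ee_pos"]
command_gripper(45); move_straight(p+[0,0,8],vel=20); move_straight(p+[0,0,170],vel=150)
move_ptp([350,250,300],R(D(BY)))
P=shots("6"); O={}
for t in ["blank_mid","straightedge","square","mug0"]:
  for n in P: O[t,n]=outline_of(t,n); print(t,n,[(round(d["confidence"],2),d["box"]) for d in O[t,n][:2]])
pickle.dump((P,O),open("m3.pkl","wb")); print(sense()["time"])
cv2.imwrite("pics/c10.png",cv2.resize(P["top"]["pixels"][160:340,300:500],None,fx=4,fy=3.3))
cv2.imwrite("pics/c11.png",cv2.resize(P["scene"]["pixels"][130:330,200:420],None,fx=3.5,fy=3))
from edge import *
n="top"; ys=np.arange(-95,96,19); ys=ys[abs(ys)>50]; a=[];b=[];c=[]
for y in ys:
    xs,L=edge_pts(P[n],12,-130,100,1,(y,y+.5)); s=L[0][:,1]
    cu=np.median(s[(xs>-50)&(xs<50)]); wf=np.median(s[xs>90]); st=np.median(s[(xs<-85)&(xs>-100)]); wn=np.median(s[xs<-122])
    k=xs>0; a.append(cross(xs[k],s[k],(cu+wf)/2,False)); k=(xs<0)&(xs>-95); b.append(cross(xs[k],s[k],(cu+st)/2,True)); k=xs<-95; c.append(cross(xs[k],s[k],(st+wn)/2,False))
for nm,q in (("far",a),("near",b),("senear",c)):
    q=np.array(q); f=np.polyfit(ys,q,1); print(nm,q.round(1),"slope",f[0].round(4),"at0",f[1].round(1))
from meas import *
for n in P:
    m=cv2.dilate(O["square",n][0]["region"].astype(np.uint8),np.ones((5,5)))>0
    lab=cv2.cvtColor(P[n]["pixels"],cv2.COLOR_BGR2HSV); 
    st=m&(lab[...,1]>60)
    c1=cloud(P[n],m)
    g=c1[(c1[:,2]>30)&(c1[:,2]<46)&(c1[:,0]>410)]; g=g[(abs(g[:,1]+346)<75)]; print(n,"stock",rect_from(g[:,:2]),len(g))
    bl_=m&(lab[...,1]<50)&(lab[...,2]>120); cb=cloud(P[n],bl_); r=rect_from(cb[:,:2]); print("blade",r,np.median(cb[:,2]))
```

```text
blank_mid scene [(0.81, [228.9, 196.6, 105.3, 92.9])]
blank_mid top [(0.56, [320.8, 199.8, 101.1, 64.7])]
straightedge scene [(0.75, [285.1, 195.7, 51.7, 54.6])]
straightedge top []
square scene [(0.93, [248.9, 156.0, 63.1, 31.0]), (0.3, [309.7, 277.9, 173.5, 127.9])]
square top [(0.61, [426.0, 267.5, 44.1, 57.0]), (0.54, [244.6, 174.6, 40.3, 33.2])]
mug0 scene [(0.98, [434.5, 329.7, 56.2, 39.1]), (0.76, [314.8, 286.8, 42.7, 38.1])]
mug0 top [(0.75, [422.0, 264.9, 49.5, 59.1]), (0.74, [247.8, 173.9, 35.8, 33.7])]
60.1083
far [75.7 75.9 76.4 76.6 76.3 75.9] slope 0.0013 at0 76.1
near [-74.7 -74.7 -74.5 -74.8 -74.4 -74.8] slope -0.0003 at0 -74.7
senear [-110.2 -109.9 -110.2 -110.7 -110.7 -110.9] slope -0.0045 at0 -110.4
scene stock ((438.9786071777344, -345.5584411621094), (114.6158218383789, 32.264530181884766), 82.34595489501953) 307
blade ((358.59051513671875, -307.8946533203125), (53.54442596435547, 138.7517852783203), 83.87199401855469) 15.340620515093333
top stock ((438.80682373046875, -350.64385986328125), (110.16374206542969, 30.609506607055664), 82.78873443603516) 388
blade ((363.85186767578125, -304.5226745605469), (31.442575454711914, 129.85719299316406), 83.605712890625) 18.606943545774687
```

View pics/c10.png

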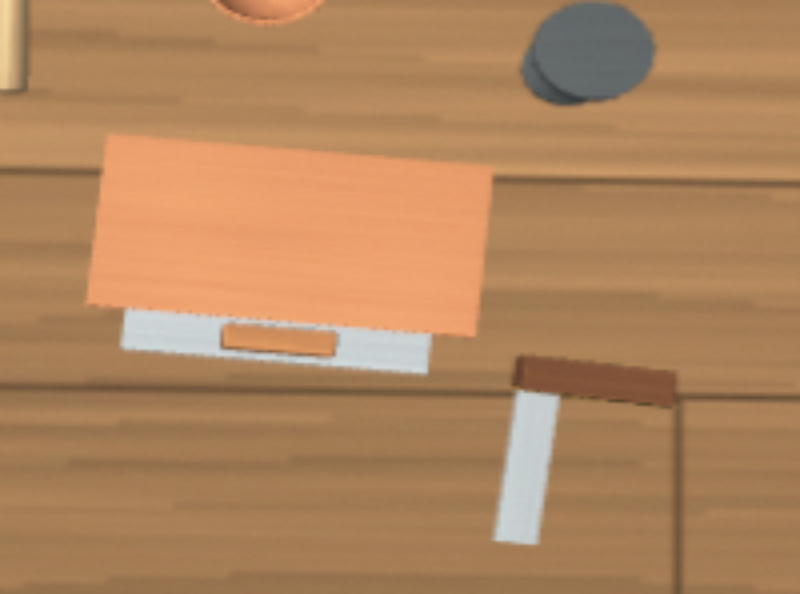

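View pics/c11.png

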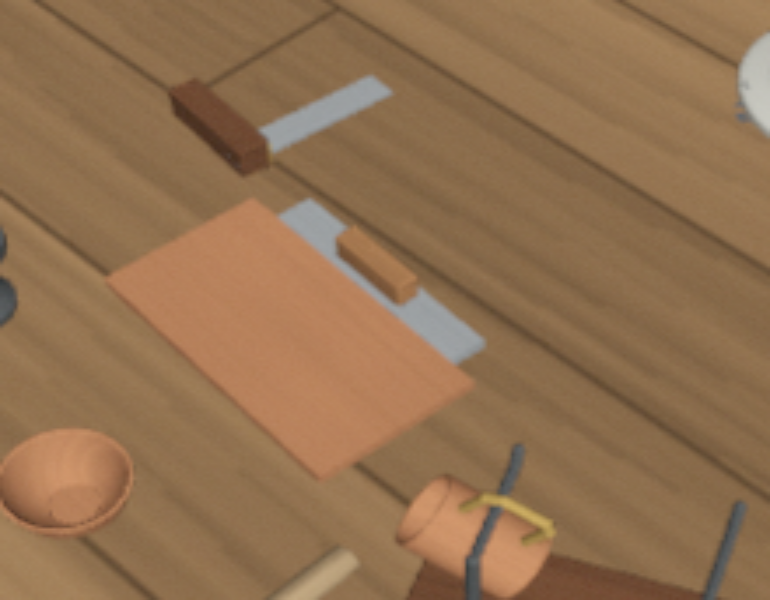

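The near placement is flush (top view: gap 0.7 mm, slope difference 0.004). The square is at (600,380) in the top crop and hasn't moved. I'll pick it up next.

Run:
```python
from h import *
sx=np.array([np.cos(D(83)),np.sin(D(83)),0]); g=np.array([438.9,-348.,0])+4*sx
for s in (0,180):
    for nm,p,a in (("g",g+[0,0,200],173),("g2",g+[0,0,30],173),("t",bl(4,-180,200),BY+90),("t2",bl(4,-155,30),BY+90)):
        j=ik(p,R(D(a+s))); print(s,nm,None if j is None else j.round(2))
```

```text
0 g [-0.3   0.78  1.36  1.86 -0.82  1.22 -1.93]
0 g2 [-0.17  0.99  1.12  1.95 -1.11  1.   -1.76]
0 t [ 0.03  0.54  0.61  1.66 -0.35  1.05  2.24]
0 t2 [ 0.2   0.71  0.32  1.77 -0.32  0.72  2.18]
180 g [-0.02  0.45  0.82  1.86 -0.39  1.    0.84]
180 g2 [ 0.27  0.64  0.44  1.94 -0.44  0.65  0.86]
180 t [-0.15  0.64  0.91  1.67 -0.55  1.11 -0.74]
180 t2 [-0.16  0.88  0.86  1.78 -0.85  0.89 -0.56]
```

Run:
```python
from h import *
sx=np.array([np.cos(D(83)),np.sin(D(83)),0]); g=np.array([438.9,-348.,0])+4*sx
Rg=R(D(-7)); Rt=R(D(BY-90))
command_gripper(60)
move_ptp([430,-250,250],Rg)
move_ptp(g+[0,0,150],Rg)
print(move_straight(g+[0,0,30],vel=80,force_limit=12),sense()["ee_pos"].round(1))
command_gripper(10); s=sense(); print("gap",s["finger_gap"],s["ee_pos"].round(1),s["ft_force"].round(1))
move_straight(g+[0,0,200],vel=120); s=sense(); print("gap",s["finger_gap"],s["ft_force"].round(1))
move_ptp(bl(4,-185,200),Rt)
move_straight(bl(4,-185,70),vel=120); s=sense(); print(blc(s["ee_pos"]),s["ft_force"].round(1),s["time"])
P=shots("7"); cv2.imwrite("pics/c12.png",cv2.resize(P["scene"]["pixels"][130:330,150:370],None,fx=3.5,fy=3))
cv2.imwrite("pics/c13.png",cv2.resize(P["top"]["pixels"][160:340,300:500],None,fx=4,fy=3.3))
```

```text
False [ 439.7 -344.3   30.5]
gap 29.634047283722737 [ 439.  -343.9   30. ] [-1.7  0.7  2. ]
gap 29.813969713543464 [ 0.4  0.1 -4.5]
[   4.6 -185.5   71. ] [ 0.   0.5 -4.5] 69.4083
```

View pics/c12.png

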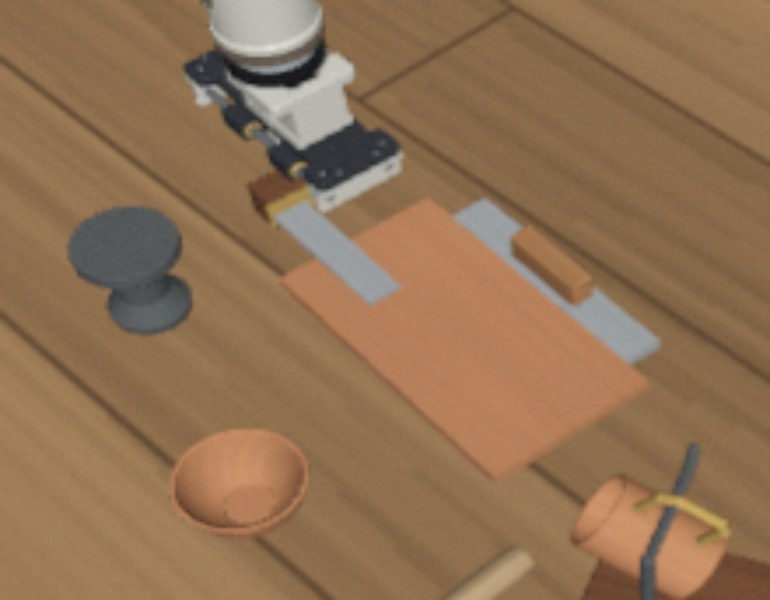

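View pics/c13.png

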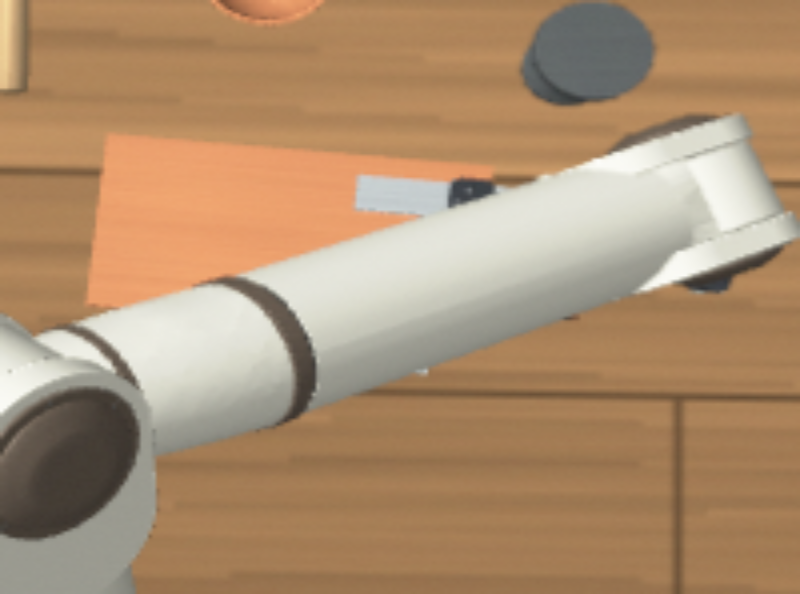

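The square is held correctly with its blade over the blank at (340,250). Lowering it and pushing it home.

Run:
```python
from h import *
move_straight(bl(4,-185,40),vel=80)
print(move_straight(bl(4,-185,30.3),vel=20,force_limit=6)); s=sense(); print(blc(s["ee_pos"]),s["ft_force"].round(1))
for tgt,F in ((-140,12),(-138,20)):
    r=move_straight(bl(4,tgt,30.3),vel=20,force_limit=F); s=sense(); print(r,blc(s["ee_pos"]),s["ft_force"].round(1),s["ft_torque"].round(2))
print(s["finger_gap"],s["time"])
```

```text
False
[   4.  -185.    30.2] [-0.2  0.9 -4. ]
True [   3.5 -157.2   30.2] [ 0.1 -2.   1.4] [-0.31 -0.13  0.07]
True [   3.3 -157.1   30.9] [-0.2 -1.6  1.7] [ 0.04 -0.11  0.1 ]
29.81593349217262 72.6583
```

Run:
```python
from h import *
import pickle
p=sense()["ee_pos"]
command_gripper(55); move_straight(p+[0,0,10],vel=20); move_straight(p+[0,0,170],vel=150)
move_ptp([350,250,300],R(D(BY)))
hold(1)
P=shots("8"); O={}
for t in ["blank_mid","straightedge","square","mug0"]:
  for n in P: O[t,n]=outline_of(t,n); print(t,n,[(round(d["confidence"],2),d["box"]) for d in O[t,n][:2]])
pickle.dump((P,O),open("m4.pkl","wb")); print(sense()["time"])
cv2.imwrite("pics/c14.png",cv2.resize(P["top"]["pixels"][180:290,300:440],None,fx=5.7,fy=5.4))
cv2.imwrite("pics/c15.png",cv2.resize(P["scene"]["pixels"][130:410,170:490],None,fx=2.4,fy=2.1))
```

```text
blank_mid scene [(0.57, [231.7, 196.6, 102.2, 95.3])]
blank_mid top [(0.91, [320.0, 198.0, 102.8, 64.2])]
straightedge scene [(0.66, [283.5, 195.2, 51.4, 56.0])]
straightedge top [(0.61, [328.5, 252.5, 78.6, 20.0])]
square scene [(0.95, [231.4, 190.1, 42.3, 53.7]), (0.52, [434.5, 328.0, 52.3, 41.4])]
square top [(0.59, [378.8, 213.3, 58.1, 41.5]), (0.56, [290.3, 112.8, 27.6, 74.1])]
mug0 scene [(0.83, [434.9, 328.1, 54.9, 43.4])]
mug0 top [(0.79, [247.7, 175.3, 36.2, 34.5]), (0.62, [148.5, 218.0, 43.6, 30.6])]
78.775
```

View pics/c14.png

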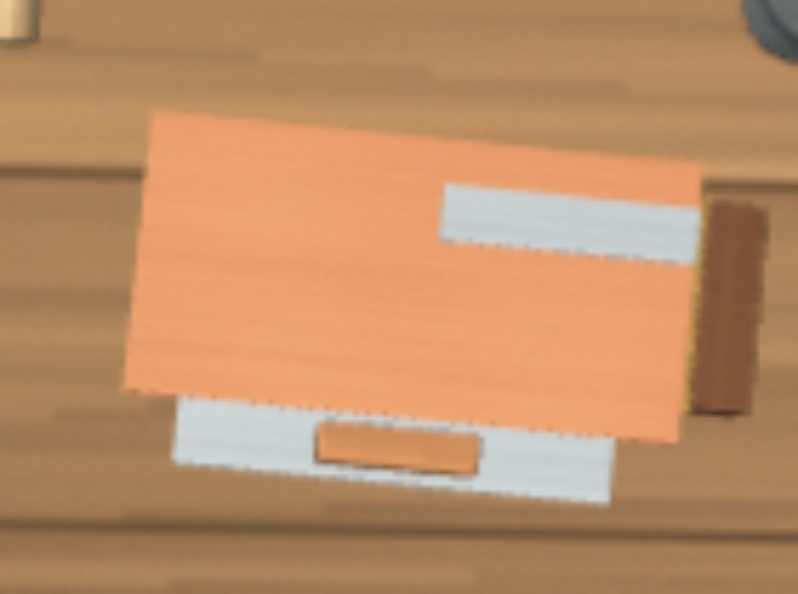

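View pics/c15.png

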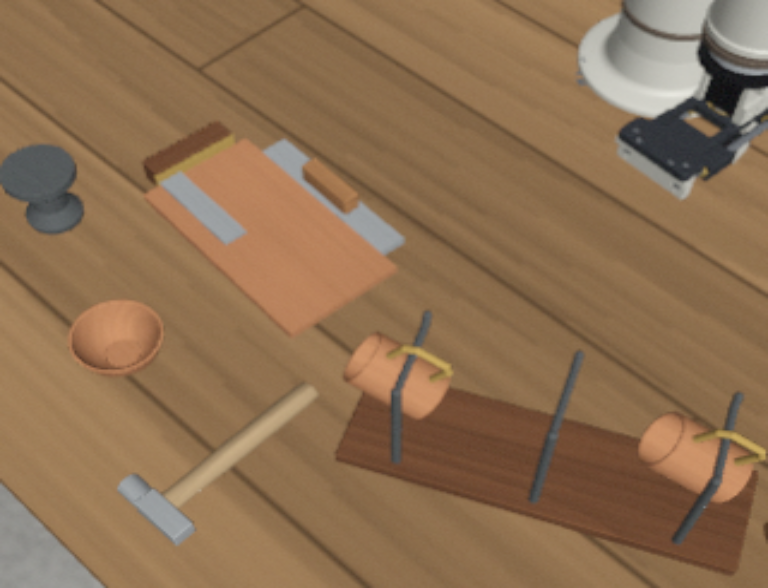

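Run:
```python
from edge import *
from meas import *
import pickle
P,O=pickle.load(open("m4.pkl","rb"))
p=P["top"]
ys=np.arange(-95,96,19); ys=ys[abs(ys)>50]; b=[];c=[]
for y in ys:
    xs,L=edge_pts(p,12,-130,50,1,(y,y+.5)); s=L[0][:,1]
    cu=np.median(s[(xs>-60)&(xs<-20)]); st=np.median(s[(xs<-85)&(xs>-100)]); wn=np.median(s[xs<-122])
    k=xs>-95; b.append(cross(xs[k],s[k],(cu+st)/2,True)); k=xs<-95; c.append(cross(xs[k],s[k],(st+wn)/2,False))
for nm,q in (("near",b),("senear",c)):
    q=np.array(q); f=np.polyfit(ys,q,1); print(nm,"slope",f[0].round(4),"at0",f[1].round(1))
# stock outer & inner top edges at z=38 (L channel), blank end left edge
X=np.arange(-45,46,10.); out=[];inn=[]
for x in X:
    xs,L=edge_pts(p,38,-200,-120,1,(x,x+.5),axis="y"); s=L[0][:,0]
    dk=np.median(s[(xs>-167)&(xs<-155)]); w=np.median(s[xs<-190]); out.append(cross(xs[xs<-155],s[xs<-155],(dk+w)/2,False))
    s2=L[0][:,0]; k=(xs>-157); inn.append(cross(xs[k],s2[k],dk+8,True))
for nm,q in (("stock outer",out),("inner",inn)):
    q=np.array(q); ok=~np.isnan(q); f=np.polyfit(X[ok],q[ok],1); print(nm,q.round(1),f.round(4))
end=[];lend=[]
for x in [-60,-50,-40,-30,-20,-10,0,10]:
    xs,L=edge_pts(p,12,110,170,1,(x,x+.5),axis="y"); s=L[0][:,1]; lend.append(cross(xs,s,(s[:20].mean()+s[-20:].mean())/2,False))
print("left end",np.round(lend,1))
for x in (-68,-64,66,70):
    xs,L=edge_pts(p,12,-170,-110,1,(x,x+.5),axis="y"); s=L[0][:,1]; end.append(cross(xs,s,(s[:20].mean()+s[-20:].mean())/2,True))
print("right end",np.round(end,1))
for n in P:
    c=cloud(P[n]); g=c[(c[:,2]>32)&(c[:,2]<46)]; q=(g-BC); a=np.c_[q@BX,q@BYv]; a=a[(abs(a[:,0])<75)&(a[:,1]<-130)&(a[:,1]>-185)]; print(n,"stock in blank",rect_from(a))
```

```text
near slope 0.0001 at0 -74.7
senear slope -0.0032 at0 -110.5
stock outer [-172.6 -173.6 -173.6 -172.6 -173.8 -173.5 -172.7 -172.5 -174.  -173.1] [-1.90000e-03 -1.73203e+02]
inner [-142.  -143.  -143.2 -142.7 -142.4 -143.6 -143.9 -143.2 -143.6 -143.6] [-1.400000e-02 -1.431147e+02]
left end [137.9 138.6 138.  138.1 139.  137.9 138.3 138.7]
right end [-142.9 -142.6 -142.8 -142.7]
scene stock in blank ((-3.0452804565429688, -153.77767944335938), (33.55491256713867, 110.34358215332031), 89.3907470703125)
top stock in blank ((-1.7572479248046875, -157.70455932617188), (31.847976684570312, 110.42970275878906), 89.79560852050781)
```

Run:
```python
from h import *
import pickle
P0,_=pickle.load(open("m4.pkl","rb")); p=snapshot("scene")
d=np.abs(p["pixels"].astype(int)-P0["scene"]["pixels"]).max(2); print((d>40).sum())
job_done()
```

```text
0
the job is handed in; nothing more can be done
```

I did every step in order and handed the job in at about 79 s. No verdict was reported, so the results below are my own checks.

- **Mugs:** Only two mugs were present. One hangs by its handle on the left-hand hook and the other on the right-hand hook, both let go and at rest in the last pictures.
- **Straightedge:** It was knocked about 27 mm before I picked it up, so I measured it again first. I laid it against the far edge and let go, then moved it to the near edge and left it there. The top camera shows a gap under 1 mm and an angle of about 0.003 rad at the far edge. At the near edge the gap is also under 1 mm and the angle about 0.003–0.005 rad. Along the edge I judged it centred by eye only.
- **Try square:** The stock is pressed against the right-hand end with a gap of about 0.4 mm, within about 3 mm of the middle, and the blade lies over the blank. My angle readings did not fully agree: 0.002 to 0.014 rad, all inside the 0.025 limit.
- **Hammer, bowl and stake:** The robot was not near them, and they look unmoved in the pictures. I did not measure their positions again.
- **Camera disagreement:** The two cameras disagreed by 4 to 7 mm along the blank's length. I therefore pushed until contact and trusted that, and the top camera's edge lines matched those contact positions.
- **Final check:** The scene picture taken just before handing in showed no change from the previous one.

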